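# Lock the winder's crank spindle in the drum hub

## Robot

A 6-joint arm with a two-finger parallel gripper is mounted at the origin on a cart in front of the work surface, level with it; the furniture and walls round the work are solid. World frame = base frame: x ahead of the robot, y to its left, z up, the work surface at z = 0. Lengths are in mm, angles in rad, forces in N, time in s.
With the tool pointing down it reaches from about 400 to 825 mm from the base axis. Payload 7 kg.
Tool frame: the origin (TCP) lies on the centre line of the jaws, within the pads' length; the fingertips stand env.tcp_to_tips ahead of it and the grasp point (between the pads) lies 5 mm behind it (env.tcp_to_tips is the distance from the TCP to the fingertips, in mm); y points along the fingers, z is the direction in which the jaws open and shut, and the axes are right-handed (so a half turn about y gives the same grasp; the last joint's range is limited). The gripper opens to 88 mm and grips with 3 to 60 N. Pads are 19 mm wide; open, the fingers measure 130 mm over their backs; the gripper's body (78 mm by 193 mm) begins 47 mm behind the grasp point.
Start: joints at [1.586, 0.359, 0.012, 0, -1.224, -0.288], TCP at [181.874, 650.013, 240.561] pointing down, gripper open.
Joint ranges: [-3.07, 3.07], [-1.43, 2.12], [-1.02, 1.25], [-3.03, 1.67], [-3.05, -0], [-3.03, 3.03]. Speed limits (rad/s): [2.39, 2.39, 3.01, 3.14, 3.14, 3.14].

## Interface

Orientations are given as a rotation vector (axis times angle).
In Python, from plant import env gives the robot as it stands.
- The arm moves only by the tool apply_moves, never from a script. Its argument "deltas" is a list of rows, each a list of 2 entries, a list of its own where there are three numbers: the shift along the world's x, y, z in units of 120 mm (1.0 is 120 mm), then the turn, a rotation vector about the world's x, y, z in units of 180 degrees (1.0 is 180 degrees). In form: [[[x, y, z], [wx, wy, wz]], ...]. A call has 1 to 5 rows; each row is the pose to reach, as a shift and turn from the pose commanded when the call began, turning the shorter way round; what a row does not reach only later rows make up. A row lasts 1/8 s, in which the tool goes at most 62.5 mm and 10.7 degrees, less where a joint would pass 70% of its speed; a pose out of reach is approached as far as the arm can. A call with a number of a shift or a turn outside -1 to 1 is refused whole. A call with a gripper value outside its range is refused whole. "hand" is the finger opening in mm, from 0 to 87.6, set as the call begins (left out, the last holds). The fingers move at their own pace and stop on an object; the grip force is fixed at half the most. Time passes only in rows, so rows that repeat a pose let the fingers close. It gives the time, the measured TCP pose, the force and the opening at its end, in the units of the state.
- env.sense(): the state, without advancing time (a new reading comes with each control period).
- env.snapshot(name): name is "side" or "top"; returns a dict with "frame" (400x640x3 uint8, red, green, blue), "camera_matrix" (3x3 intrinsics, pixels), "k1" (the pictures are not rectified: a ray, as slopes to the right and down, at radius r is drawn at 1 + k1 r^2 times it, then the intrinsics apply), "extrinsics" (4x4, takes a point from world to camera coordinates). Camera axes: x right, y down, z forward; pixel columns grow to the right and rows downward; lengths in mm; the calibration is good to about 2 mm. A picture is of the moment at which its call begins. There is no depth.
- env.close_job(): hands the job in, once; it reports no verdict.
The state is a dict: "clock": time; "q": joint angles; "joint_vel": joint speeds; "effort": joint torques, N m; "tcp_pos": TCP position; "orientation": TCP orientation; "force": force on the tool from outside, world axes, zero at the start; "moment": the same for the moment, N m; "grip_width": finger opening in mm.
Only numpy, scipy, OpenCV 4.12 (cv2) and the standard library are available. Lean on these libraries where they do the work, as an engineer would, in place of code of your own. Each camera call takes 0.05 s, during which the arm holds its last target. There are 200 camera calls.

## Task

The crank spindle of the bench coil winder turns loosely in the drum hub. Turn the crank until the flat milled along the spindle faces straight up at the locking screw in the hub, tighten the screw firmly with the T-handled hex key that stands in it, then pull the key out and stand it upright in the large empty hole of the key stand, leaving the other things on the trolley where they are.

Things in the scene. Friction and masses are not known exactly. Their poses are not given: they have to be found in the camera images.
- winder: Bench coil winder, screwed down, 130 x 236 mm foot plate, two grey pedestal bearings, an aluminium-flanged drum (116 mm across, its top 143 mm above the trolley) held still by its spring plunger, a steel hub (60 mm across) next to the drum. Origin: middle of the foot plate's underside between the bearings, on the trolley top. Its y axis runs along the spindle, whose centre line lies 85 mm above the trolley, from the drum (-y) to the crank (+y); its z is up.
- spindle (a joint): Angle (rad) of the steel crank spindle (30 mm across; flat 20 mm wide milled 4 mm deep along it, bare for 40 mm between hub and crank-side bearing). The flat is on the same side as the crank arm. 0: flat and crank arm straight up, square to the locking screw. Positive: crank leaning to the winder's -x. It starts leaning 0.7 to 1.7 that way. It turns stiffly, about 6 N at the grip, and stays where it is left.
- crank_grip_mid (a point): Middle of the crank's black revolving grip, 23 mm thick and 60 mm long, parallel to the spindle (the winder's y), 60 mm from the spindle's centre line. The grip spins freely on its pin, so the crank can be led round by it without twisting.
- spindle_axis (a point): Centre of the circle that the middle of the crank's grip runs on: on the spindle's centre line, 148 mm along the winder's +y, 85 mm up.
- lock_screw (a joint): Angle (rad) of the locking screw, upright in the boss on the hub; hexagon socket 12.6 mm across flats, 16 mm deep. 0 at the start (slack), grows clockwise seen from above; turns with about 0.12 N m. Flat facing it: its hidden point meets the flat at about 1.2 and it will turn hardly any farther (about 1.25 to 1.4 when tightened firmly). Flat turned away: it jams on the round at once (below 0.3).
- screw_socket (a point): Centre of the socket's mouth, on top of the hub's boss, 127 mm above the trolley; the screw's axis is vertical through it.
- t_key: T-handled hex key, loose, 150 g, standing in the screw's socket: steel blade 12 mm across flats and 85 mm long, on its top a black cross bar 84 x 18 x 18 mm. Origin at the blade's tip, z along the blade up to the handle, x along the bar. In the socket it has about 0.1 rad of play each way.
- key_handle (a point): Middle of the key's cross bar, 94 mm above the tip.
- key_stand: Fixed aluminium block 54 x 150 x 50 mm in front of the left one of two crimping machines (317 mm high, front face 84 to 115 mm beyond the hole); holes in a row along its y. Two smaller T-keys (tops 78 mm above the trolley) stand in the small ones, the large hole at the +y end is empty. Origin: middle of its underside.
- stand_hole (a point): Centre of the mouth of the large empty hole, 50 mm above the trolley, 52 mm along the stand's +y; 21 mm across, 40 mm deep.
- plug_part: Black cable connector, 32 x 64 x 28 mm, a bystander. Origin: middle of its underside.
- tape_1: Roll of black tape, 57 mm across, 19 mm high, a bystander. Origin: middle of its underside.
- carton: Small card carton of ferrules, 46 x 70 x 34 mm, loose, a bystander behind the winder's crank end. Origin: middle of its underside.

How it is judged:
By the outcome, as a careful person would: the job done as asked, in the order asked, and still so for the second after the job is handed in, with the robot touching nothing.
It also fails if it takes over 50 s, if anything falls off the work surface, if the arm or the gripper's body presses on something with over 40 N, if the wrist force passes 120 N, or if a joint passes its speed limit or range.

## Working session

There is one attempt and no reset: what is moved stays moved. The work goes in short steps, Python scripts to look and compute and a tool call to move; the robot and the scene stay as the last step left them, time stands still between calls to the robot, and variables do not carry over. Pictures are saved under pics/ and viewed, about 8 in all and at most 12, crops included, and the job is handed in when it is done.

Besides the shell and the picture viewer there is one more tool, called in YAML: its name, and indented under it one key for each argument. apply_moves: Moves the arm, as the interface text tells. Shifts and turns lie within -1 to 1; 1 stands for 120 mm of shift or 180 degrees of turn. Its arguments: {"type":"object","properties":{"deltas":{"type":"array","items":{"type":"array"}},"hand":{"type":"number"}},"required":["deltas"]}

```bash
mkdir -p pics; ls
cat > h.py <<'E'
import numpy as np, cv2
from plant import env
def snap(n,name):
    s=env.snapshot(n); cv2.imwrite(f'pics/{name}.png',s['frame'][:,:,::-1]); np.savez(f'pics/{name}.npz',**{k:np.array(v) for k,v in s.items()}); return s
def load(name): return dict(np.load(f'pics/{name}.npz'))
def ray(s,u,v):
    K=np.array(s['camera_matrix']);k1=float(s['k1']);E=np.array(s['extrinsics'])
    xd=np.array([(u-K[0,2])/K[0,0],(v-K[1,2])/K[1,1]]);x=xd.copy()
    for _ in range(20): x=xd/(1+k1*(x@x))
    d=E[:3,:3].T@np.array([x[0],x[1],1]); return -E[:3,:3].T@E[:3,3], d/np.linalg.norm(d)
def onz(s,u,v,z):
    o,d=ray(s,u,v); return o+d*(z-o[2])/d[2]
def proj(s,p):
    K=np.array(s['camera_matrix']);k1=float(s['k1']);E=np.array(s['extrinsics'])
    c=E[:3,:3]@np.array(p,float)+E[:3,3]; x=c[:2]/c[2]; x=x*(1+k1*(x@x)); return np.array([K[0,0]*x[0]+K[0,2],K[1,1]*x[1]+K[1,2]])
def tri(s1,p1,s2,p2):
    o1,d1=ray(s1,*p1);o2,d2=ray(s2,*p2)
    t=np.linalg.lstsq(np.c_[d1,-d2],o2-o1,rcond=None)[0]
    a=o1+d1*t[0];b=o2+d2*t[1]; return (a+b)/2,np.linalg.norm(a-b)
E
python3 - <<'E'
from h import *
print(env.sense(), env.tcp_to_tips)
for n in('top','side'):
    s=snap(n,n+'0'); E=s['extrinsics']; print(n,ray(s,320,200),s['camera_matrix'][0][0],s['k1'])
E
```

```text
pics
{'clock': 0.0, 'q': array([ 1.58611866e+00,  3.59395382e-01,  1.10853132e-02, -3.53270768e-04,
       -1.22409357e+00, -2.88115065e-01]), 'joint_vel': array([-5.16709487e-04,  7.28814947e-05,  4.04006442e-05,  1.32286497e-03,
       -2.98703745e-04, -5.04876189e-04]), 'effort': array([-4.08408696e-04, -5.82718670e+01,  2.93047410e+01,  6.99748859e+00,
        6.86637824e-03, -1.49787202e-04]), 'tcp_pos': array([181.74734816, 649.60162306, 239.62812052]), 'orientation': array([-0.28488343, -2.07368368,  2.07711727]), 'force': array([ 0.26195776, -0.35154958, -0.54234186]), 'moment': array([ 0.02168027, -0.01791167, -0.0054549 ]), 'grip_width': 87.43155228686422} 14.0
top (array([ 386.52044069,   -5.29774769, 1237.4261912 ]), array([ 0.14408484, -0.01449106, -0.98945923])) 375.5428701297079 -0.0004916324885782943
side (array([  468.44647453, -1109.84176265,  1046.15874188]), array([ 0.03172304,  0.77882274, -0.62644136])) 457.9099332357902 0.04241660745505221
```

View pics/top0.png

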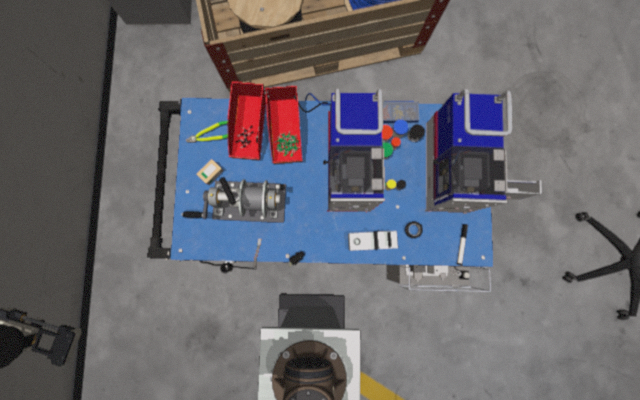

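View pics/side0.png

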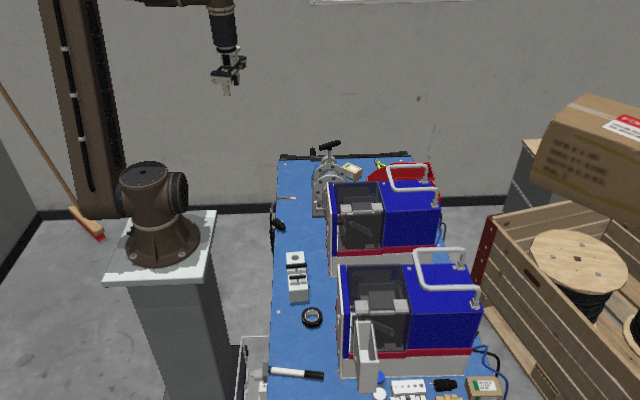

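Run:
```python
from h import *
t=load('top0')['frame'][:,:,::-1];s=load('side0')['frame'][:,:,::-1]
a=cv2.resize(t[150:270,170:310],None,fx=5,fy=5,interpolation=cv2.INTER_CUBIC)[:600]
b=cv2.resize(s[130:220,300:370],None,fx=5.6,fy=5.6,interpolation=cv2.INTER_CUBIC)
c=np.zeros((600,800,3),np.uint8); c[:,:560]=cv2.resize(t[150:270,170:310],(560,480),interpolation=cv2.INTER_CUBIC).shape and cv2.copyMakeBorder(cv2.resize(t[150:270,170:310],(560,480),interpolation=cv2.INTER_CUBIC),0,120,0,0,0)
c[:308,560:]=cv2.resize(s[130:207,305:365],(240,308),interpolation=cv2.INTER_CUBIC)
c[480:600,:560]=0
d=cv2.resize(t[225:255,340:410],(280,120),interpolation=cv2.INTER_CUBIC); c[480:600,:280]=d
e=cv2.resize(s[245:310,280:330],(200,260),interpolation=cv2.INTER_CUBIC); c[320:580,580:780]=e
cv2.imwrite('pics/c0.png',c)
```

```text
(no output)
```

View pics/c0.png

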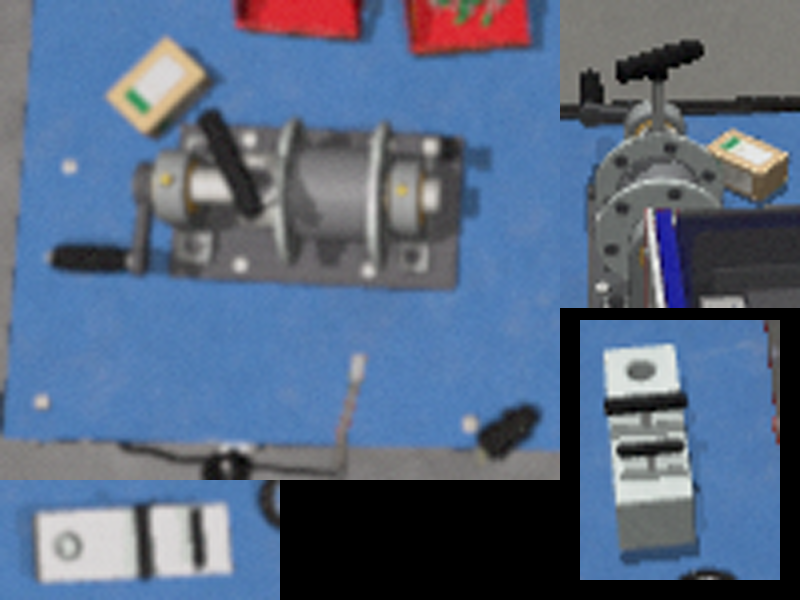

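Run:
```python
from h import *
t=load('top0');s=load('side0'); np.set_printoptions(precision=1,suppress=True)
T=lambda x,y:(170+x/4-.375,150+y/4-.375)
print('foot',[onz(t,*T(*p),10) for p in((172,272),(457,288),(463,140))])
print('brg',[onz(t,*T(*p),112) for p in((170,180),(406,190))])
print('bar ends',onz(t,*T(210,117),214),onz(t,*T(252,213),214),'mid',onz(t,*T(231,165),214))
print('bar tri',tri(t,T(231,165),s,(329.6,144.1)), tri(t,T(210,117),s,(339.6,142.2)),tri(t,T(252,213),s,(319.6,146.6)))
print('hole',onz(t,356.6,241.1,50),onz(s,294.6,257.1,50),tri(t,(356.6,241.1),s,(294.6,257.1)))
for z in(85,110,130):print('grip',z,onz(t,*T(52,258),z),onz(t,*T(128,260),z),onz(t,*T(91,259),z))
# dark masks
f=t['frame'].astype(int); m=(f.max(2)<60).astype(np.uint8); n,l,st,c=cv2.connectedComponentsWithStats(m)
for i in range(1,n):
    x,y,w,h,a=st[i]
    if a>20 and 170<x<420 and 100<y<270:print(st[i],c[i])
sm=(s['frame'].astype(int).max(2)<60).astype(np.uint8); n,l,st,c=cv2.connectedComponentsWithStats(sm)
for i in range(1,n):
    x,y,w,h,a=st[i]
    if a>20 and 270<x<350 and 130<y<310:print('s',st[i],c[i])
```

```text
foot [array([498.8, 327.2,  10. ]), array([491. ,  93.6,  10. ]), array([614.1,  92.6,  10. ])]
brg [array([559.3, 305. , 112. ]), array([555.8, 126.4, 112. ])]
bar ends [588.4 251.7 214. ] [522.  219.4 214. ] mid [555.1 235.5 214. ]
bar tri (array([557. , 237. , 208.2]), np.float64(1.9557281273893263)) (array([592.2, 254.5, 203.6]), np.float64(3.5760980936394415)) (array([522.7, 220.3, 210. ]), np.float64(0.1751099910129906))
hole [ 431.2 -140.8   50. ] [ 430.2 -140.7   50. ] (array([ 430.7, -140.8,   50.2]), np.float64(0.9624582243250108))
grip 85 [500.7 399.6  85. ] [500.5 341.2  85. ] [500.6 369.6  85. ]
grip 110 [498.2 390.8 110. ] [498.  333.6 110. ] [498.1 361.5 110. ]
grip 130 [496.2 383.7 130. ] [496.  327.6 130. ] [496.1 355.  130. ]
[409 125  15  14 157] [416.3 131.9]
[329 147  12  28 115] [333.3 157.8]
[351 147  15   4  31] [358.7 148.8]
[341 151  29  40 257] [360.4 165.9]
[372 160  10  18 138] [376.8 168.3]
[220 178  15  26 154] [227.4 190.7]
[397 181   8   8  51] [400.4 184.4]
[280 185   5   6  22] [282.  187.3]
[183 212  19   6  90] [192.1 214.2]
[405 223   8  14  31] [407.7 230. ]
[374 232   3  17  28] [375.4 240.2]
[290 252  14  12  96] [296.4 257.5]
[221 263  12   9  75] [226.2 267.2]
s [319 140  22  11 140] [329.2 145. ]
s [279 147  42  14 204] [301.6 156.1]
s [333 151  76   8 293] [372.4 155.1]
s [335 182  47  31 759] [355.9 192.6]
s [273 203   3   9  23] [274.1 207.6]
s [ 337  212   49   37 1392] [361.7 230.1]
s [286 264  21   5  70] [295.8 265.8]
s [ 347  266   61   39 1369] [374.4 280.3]
s [289 276  17   3  37] [296.9 276.9]
s [302 308  20  20 171] [312.1 319.8]
```

Run:
```python
from h import *
from scipy.spatial.transform import Rotation as R
r=env.sense()['orientation']; print(R.from_rotvec(r).as_matrix().round(3))
t=load('top0');s=load('side0')
for a in (.9,1.2,1.4,1.6):
    p=[559-60*np.sin(a),358,85+60*np.cos(a)]; print(a,p,proj(t,p),proj(s,p))
```

```text
[[-0.963 -0.    -0.27 ]
 [ 0.27  -0.001 -0.963]
 [-0.    -1.     0.002]]
0.9 [np.float64(512.000385422351), 358, np.float64(122.29659809623986)] [192.51251307 209.33836045] [315.25922463 146.99372759]
1.2 [np.float64(503.0776548419664), 358, np.float64(106.74146526860042)] [193.96966338 212.88346422] [312.95724754 150.56471048]
1.4 [np.float64(499.8730162006924), 358, np.float64(95.19802857401446)] [195.09713309 214.34277395] [312.16339132 153.16188335]
1.6 [np.float64(499.0255838175097), 358, np.float64(83.24802866192267)] [196.29115191 215.02673978] [311.99495897 155.80818457]
```

apply_moves:
  deltas:
    - [[0.22,-0.2,0],[0,0,-0.035]]
    - [[0.44,-0.4,0],[0,0,-0.07]]
    - [[0.66,-0.6,0],[0,0,-0.105]]
    - [[0.88,-0.8,0],[0,0,-0.14]]
  hand: 60

```text
clock: 0.6
tcp_pos: [288.1, 553.0, 240.1]
orientation: [-0.675, -1.804, 1.806]
force: [0.1, 0.4, -0.8]
grip_width: 60.7
```

apply_moves:
  deltas:
    - [[0.22,-0.2,0],[0,0,-0.035]]
    - [[0.44,-0.4,0],[0,0,-0.07]]
    - [[0.66,-0.6,0],[0,0,-0.105]]
    - [[0.88,-0.8,0],[0,0,-0.14]]

```text
clock: 1.1
tcp_pos: [393.7, 457.0, 240.2]
orientation: [-0.984, -1.507, 1.508]
force: [0.6, 0.0, 0.1]
grip_width: 60.3
```

apply_moves:
  deltas:
    - [[0.22,-0.2,0],[0,0,-0.035]]
    - [[0.44,-0.4,0],[0,0,-0.07]]
    - [[0.66,-0.6,0],[0,0,-0.105]]
    - [[0.88,-0.8,0],[0,0,-0.14]]
    - [[0.88,-0.8,0],[0,0,-0.14]]

```text
clock: 1.72
tcp_pos: [499.8, 360.2, 239.9]
orientation: [-1.221, -1.189, 1.192]
force: [0.1, -0.4, -0.2]
grip_width: 60.4
```

Run:
```python
from h import *
from scipy.spatial.transform import Rotation as R
e=env.sense();print(e['q'].round(3),e['clock'],e['force'],e['moment']);print(R.from_rotvec(e['orientation']).as_matrix().round(3))
t=snap('top','top1');s=snap('side','side1')
a=cv2.resize(t['frame'][150:250,170:300,::-1],None,fx=6,fy=6,interpolation=cv2.INTER_CUBIC)
b=cv2.resize(s['frame'][110:180,270:390,::-1],None,fx=5,fy=5,interpolation=cv2.INTER_CUBIC)
cv2.imwrite('pics/c1.png',np.vstack([b,]))
```

```text
[ 0.941  0.264 -0.125  0.    -1.184 -0.966] 1.725 [ 0.09754346 -0.37844646 -0.16445449] [ 0.12008844 -0.01508539  0.00708951]
[[ 0.025 -0.001 -1.   ]
 [ 1.    -0.001  0.025]
 [-0.001 -1.     0.001]]
```

View pics/c1.png

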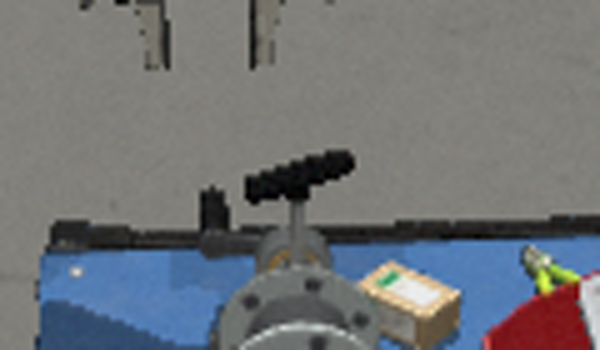

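Run:
```python
from h import *
t=load('top0');s=load('side0')
f=load('side1')['frame'].astype(int);print(f.max(2)[145:160,307:320])
for v in(151.5,152.3,153):print(tri(t,(192.2,214.3),s,(312.6,v)))
for p in((501,391,98),(501,332,98)):print(proj(t,p),proj(s,p))
```

```text
[[129 128 128 126 129 130 131 129 132 133 131 127  47]
 [133 128 127 127 128 130 126 132 130 131 130 127  11]
 [129 129 124 127 130  56 131 129 129 132 129 128  13]
 [127 133 127  50  53  33  54  55 130 129 128 127  17]
 [130 130 128  15  27  27  23  38 126 127 130 126   4]
 [130 130 129  24  32  29  25  34 131 129 128 126 121]
 [131 129 131  28  32  34  29  23  54 129 130 128 128]
 [130 131 127  21  29  27  27  26  28 129 131 128 128]
 [131 128 125  15  30  31  28  19  27 130 130 128 129]
 [128 127 126  23  27  36  30  21  29 130 126 127 128]
 [127 128 127  20  36  45  38  30  30 129 129  52  48]
 [ 64  62  58  36  81  65  81  66  48  65  65  46  38]
 [ 38  33  37  58  57  52  57  55  63  65  68  69  79]
 [ 47  49  43  53  48  52  53  52  56  50  53  53  53]
 [ 48  44  56  47  44  47  47  44  54  50  47  53  47]]
(array([500.73613848, 366.2992096 ,  97.10447006]), np.float64(2.23577231767191))
(array([500.94489891, 367.74761942,  92.5947154 ]), np.float64(1.760432694017634))
(array([501.12832268, 369.02010618,  88.63216246]), np.float64(1.342739036608593))
[183.97300674 213.63163184] [312.16534339 147.86715985]
[203.38650182 214.0704433 ] [312.67545168 156.3029719 ]
```

apply_moves:
  deltas:
    - [[0.01,0.02,-0.3],[0,0,0]]
    - [[0.02,0.03,-0.6],[0,0,0]]
    - [[0.02,0.03,-0.85],[0,0,0]]

```text
clock: 2.2
tcp_pos: [500.0, 366.2, 137.1]
orientation: [-1.218, -1.194, 1.195]
force: [-0.0, 0.9, -1.0]
grip_width: 60.1
```

apply_moves:
  deltas:
    - [[0,0,-0.2],[0,0,0]]
    - [[0,0,-0.39],[0,0,0]]
    - [[0,0,-0.39],[0,0,0]]

```text
clock: 2.58
tcp_pos: [499.5, 365.4, 90.0]
orientation: [-1.219, -1.191, 1.198]
force: [0.1, 0.2, -0.3]
grip_width: 59.5
```

apply_moves:
  deltas:
    - [[0,0,0],[0,0,0]]
    - [[0,0,0],[0,0,0]]
    - [[0,0,0],[0,0,0]]
    - [[0,0,0],[0,0,0]]
  hand: 15

```text
clock: 3.08
tcp_pos: [501.2, 365.7, 92.2]
orientation: [-1.219, -1.194, 1.193]
force: [-1.0, -0.1, 0.4]
grip_width: 25.4
```

Run:
```python
from h import *
e=env.sense();print(e['tcp_pos'],e['force'],e['moment'],e['grip_width'])
t=snap('top','top2');s=snap('side','side2')
a=cv2.resize(t['frame'][160:235,170:300,::-1],None,fx=4,fy=4,interpolation=cv2.INTER_CUBIC)
b=cv2.resize(s['frame'][110:180,270:400,::-1],None,fx=4,fy=4,interpolation=cv2.INTER_CUBIC)
cv2.imwrite('pics/c2.png',np.vstack([a,b]))
```

```text
[501.1874239  365.72430982  92.23995881] [-1.02047829 -0.09209672  0.40969047] [ 0.10853325 -0.0380297   0.01488666] 25.413860942774434
```

View pics/c2.png

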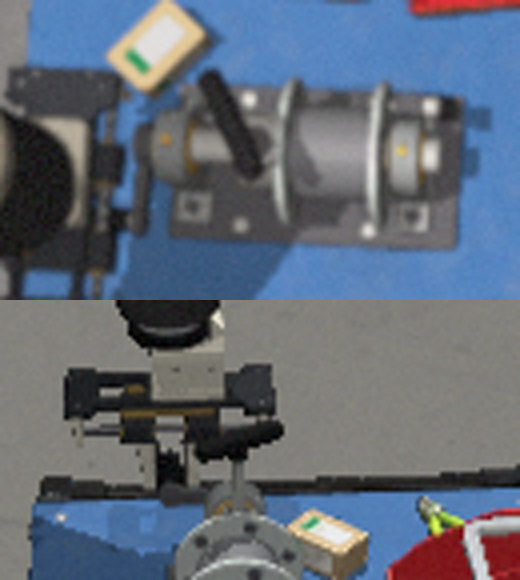

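apply_moves:
  deltas:
    - [[0,0,0],[0,0,0]]
    - [[0,0,0],[0,0,0]]
    - [[0,0,0],[0,0,0]]

```text
clock: 3.55
tcp_pos: [499.6, 365.7, 91.6]
orientation: [-1.218, -1.192, 1.194]
force: [-7.0, 1.4, 2.8]
grip_width: 21.2
```

apply_moves:
  deltas:
    - [[0,0,0.04],[0,0,0]]
    - [[0.005,0,0.08],[0,0,0]]
    - [[0.01,0,0.12],[0,0,0]]

```text
clock: 3.92
tcp_pos: [502.1, 365.6, 106.0]
orientation: [-1.219, -1.193, 1.194]
force: [0.3, 1.8, -7.5]
grip_width: 21.4
```

apply_moves:
  deltas:
    - [[0.045,0,0.05],[0,0,0]]
    - [[0.09,0,0.095],[0,0,0]]
    - [[0.125,0,0.13],[0,0,0]]
    - [[0.158,0,0.166],[0,0,0]]

```text
clock: 4.42
tcp_pos: [515.7, 365.4, 127.2]
orientation: [-1.214, -1.187, 1.199]
force: [-33.8, 3.5, 20.7]
grip_width: 21.1
```

apply_moves:
  deltas:
    - [[0.04,0,0.03],[0,0,0]]
    - [[0.083,0,0.056],[0,0,0]]
    - [[0.13,0,0.078],[0,0,0]]
    - [[0.175,0,0.095],[0,0,0]]

```text
clock: 4.92
tcp_pos: [542.1, 365.0, 143.0]
orientation: [-1.22, -1.196, 1.194]
force: [-14.8, -5.6, 27.7]
grip_width: 21.2
```

Run:
```python
from h import *
from scipy.optimize import least_squares
P=np.array([(499.6,91.6),(502.1,106),(515.7,127.2),(542.1,143)])
for w in (None,1):
    r=least_squares(lambda c:np.hypot(P[:,0]-c[0],P[:,1]-c[1])-60,[558,80]);print(r.x,r.fun)
    c=r.x
    print(np.arctan2(c[0]-P[:,0],P[:,1]-c[1]))
e=env.sense();print(e['tcp_pos'],e['force'])
```

```text
[558.92622169  85.53938484] [-0.36501332  0.39748542  0.03426603 -0.12643295]
[1.46899205 1.22519128 0.80383953 0.28486638]
[558.92622169  85.53938484] [-0.36501332  0.39748542  0.03426603 -0.12643295]
[1.46899205 1.22519128 0.80383953 0.28486638]
[542.05158586 365.03845937 143.03344292] [-14.79865195  -5.55920033  27.73872875]
```

apply_moves:
  deltas:
    - [[0.06,0,0.06],[0,0,0]]
    - [[0.13,0,0.07],[0,0,0]]
    - [[0.135,0,0.07],[0,0,0]]
    - [[0.135,0,0.07],[0,0,0]]

```text
clock: 5.42
tcp_pos: [558.6, 364.5, 146.4]
orientation: [-1.22, -1.192, 1.195]
force: [-3.6, -2.2, 1.8]
grip_width: 20.9
```

Run:
```python
from h import *
e=env.sense();print(e['tcp_pos'],e['force'])
t=snap('top','top3');s=snap('side','side3')
e=env.sense();print(e['tcp_pos'],e['force'])
```

```text
[558.62652316 364.45805472 146.35239994] [-3.56850653 -2.17091634  1.81239655]
[558.60567204 364.47763619 146.3557159 ] [-4.65503379 -2.90174308  0.78880414]
```

apply_moves:
  deltas:
    - [[0,0,0],[0,0,0]]
    - [[0,0,0],[0,0,0]]
    - [[0,0,0],[0,0,0]]
  hand: 60

```text
clock: 5.9
tcp_pos: [559.0, 365.9, 146.3]
orientation: [-1.219, -1.195, 1.192]
force: [0.3, 0.3, -0.6]
grip_width: 45.6
```

apply_moves:
  deltas:
    - [[0,0,0.1],[0,0,0]]
    - [[0,0,0.4],[0,0,0]]
    - [[0,0,0.8],[0,0,0]]
    - [[0,0,0.9],[0,0,0]]

```text
clock: 6.4
tcp_pos: [559.9, 366.7, 259.1]
orientation: [-1.22, -1.2, 1.188]
force: [0.5, 0.3, -1.6]
grip_width: 60.3
```

Run:
```python
from h import *
np.set_printoptions(precision=2,suppress=True)
t=snap('top','top4');s=snap('side','side4')
def blob(s,x0,x1,y0,y1):
    m=(s['frame'].astype(int).max(2)<60).astype(np.uint8)[y0:y1,x0:x1].copy()
    n,l,st,c=cv2.connectedComponentsWithStats(m); i=1+np.argmax(st[1:,4])
    p=np.argwhere(l==i)[:,::-1].astype(np.float32)+[x0,y0]
    return p,cv2.minAreaRect(p.astype(np.float32)),st[i]
for T in('top0','top4'):
    t=load(T); p,r,_=blob(t,215,240,172,210); c=p.mean(0)
    w=np.array([onz(t,*q,212)[:2] for q in p]); m=w.mean(0); v=np.linalg.svd(w-m)[2][0]
    mr=cv2.minAreaRect(w.astype(np.float32)); print(T,c,m,np.degrees(np.arctan2(v[1],v[0])),mr)
s=load('side4');p,r,st=blob(s,317,343,136,152);print(p.mean(0),r,st,tri(t,c,s,p.mean(0)))
e=env.sense();print(e['tcp_pos'],e['q'])
a=cv2.resize(t['frame'][160:235,170:300,::-1],None,fx=5,fy=5,interpolation=cv2.INTER_CUBIC)
b=cv2.resize(s['frame'][125:180,280:400,::-1],None,fx=4,fy=4,interpolation=cv2.INTER_CUBIC)
o=np.zeros((600,650,3),np.uint8);o[:375]=a;o[375:595,:480]=b;cv2.imwrite('pics/c4.png',o)
```

```text
top0 [227.44 190.7 ] [555.93 235.85] -152.1859921665537 ((556.591552734375, 235.782470703125), (77.06346130371094, 19.133180618286133), 27.3865909576416)
top4 [227.52 190.62] [556.18 235.65] -152.14882598653563 ((556.0096435546875, 235.48104858398438), (80.8041763305664, 19.133180618286133), 27.3865909576416)
[328.76 143.86] ((329.1551818847656, 144.86207580566406), (18.755229949951172, 16.341190338134766), 21.801410675048828) [  2   0  22  16 182] (array([555.7 , 235.98, 210.24]), np.float64(1.4259295554435594))
[559.13 366.23 256.63] [ 0.87  0.34  0.02  0.   -1.25 -0.89]
```

View pics/c4.png

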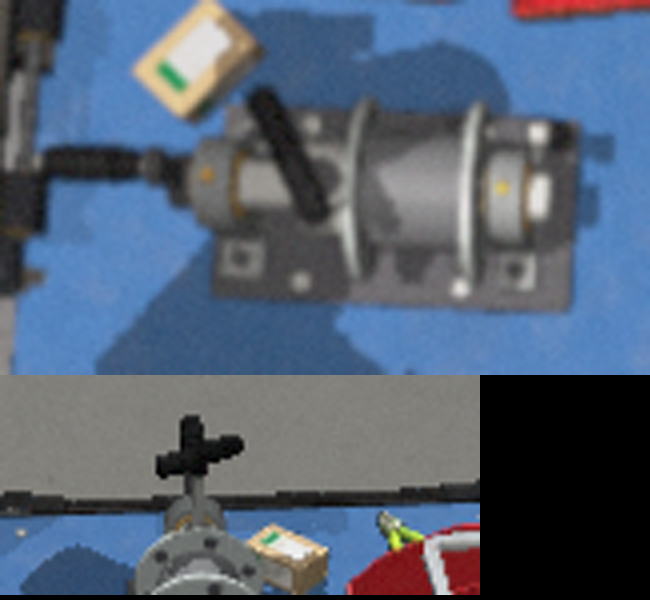

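apply_moves:
  deltas:
    - [[0,-0.08,0],[0,0,0.055]]
    - [[0,-0.18,0],[0,0,0.11]]
    - [[-0.01,-0.27,0],[0,0,0.165]]
    - [[-0.01,-0.36,0],[0,0,0.22]]

```text
clock: 7.0
tcp_pos: [556.6, 321.7, 252.4]
orientation: [-0.809, -1.685, 1.688]
force: [0.0, -1.0, -0.4]
grip_width: 60.1
```

apply_moves:
  deltas:
    - [[0,-0.09,0],[0,0,0.055]]
    - [[0,-0.18,0],[0,0,0.11]]
    - [[-0.01,-0.27,0],[0,0,0.165]]
    - [[-0.01,-0.36,0],[0,0,0.22]]

```text
clock: 7.5
tcp_pos: [555.4, 278.5, 252.4]
orientation: [-0.215, -2.112, 2.115]
force: [-0.3, -0.4, -0.2]
grip_width: 60.0
```

apply_moves:
  deltas:
    - [[0,-0.09,0],[0,0,0.055]]
    - [[0,-0.18,0],[0,0,0.11]]
    - [[-0.01,-0.27,0],[0,0,0.165]]
    - [[-0.01,-0.36,0],[0,0,0.222]]
    - [[-0.01,-0.36,0],[0,0,0.222]]

```text
clock: 8.12
tcp_pos: [554.4, 235.3, 252.9]
orientation: [-0.485, 1.95, -1.951]
force: [-0.3, -0.4, -0.1]
grip_width: 60.1
```

```bash
cat >> h.py <<'E'
from scipy.spatial.transform import Rotation as R
def st():
    e=env.sense();M=R.from_rotvec(e['orientation']).as_matrix()
    print('t%.2f'%e['clock'],'tcp',e['tcp_pos'].round(1),'F',e['force'].round(1),'M',e['moment'].round(2),'w%.1f'%e['grip_width'],'jaw%.1f'%np.degrees(np.arctan2(M[1,2],M[0,2])),'yaxis',M[:,1].round(3),'q6 %.2f'%e['q'][5])
E
python3 -c "from h import *;st()"
```

```text
t8.12 tcp [554.4 235.3 252.9] F [-0.3 -0.4 -0.1] M [-0.07 -0.05 -0.03] w60.1 jaw-62.2 yaxis [-0.001 -0.001 -1.   ] q6 1.33
```

apply_moves:
  deltas:
    - [[0.01,0,-0.2],[0,0,0]]
    - [[0.013,0.003,-0.4],[0,0,0]]
    - [[0.013,0.003,-0.44],[0,0,0]]
    - [[0.013,0.003,-0.44],[0,0,0]]

```text
clock: 8.62
tcp_pos: [556.4, 236.6, 201.0]
orientation: [-0.484, 1.95, -1.951]
force: [-0.9, -0.5, 1.0]
grip_width: 59.8
```

apply_moves:
  deltas:
    - [[0,0,0],[0,0,0]]
    - [[0,0,0],[0,0,0]]
    - [[0,0,0],[0,0,0]]
    - [[0,0,0],[0,0,0]]
    - [[0,0,0],[0,0,0]]
  hand: 8

```text
clock: 9.25
tcp_pos: [556.4, 236.4, 201.2]
orientation: [-0.484, 1.949, -1.949]
force: [-1.2, 1.3, 0.8]
grip_width: 17.6
```

apply_moves:
  deltas:
    - [[0,0,0],[0,0,0]]
    - [[0,0,0],[0,0,0]]

```text
clock: 9.5
tcp_pos: [556.4, 236.5, 201.2]
orientation: [-0.484, 1.949, -1.949]
force: [-0.6, 1.0, 1.8]
grip_width: 17.6
```

```bash
python3 -c "from h import *;st()"
```

```text
t9.50 tcp [556.4 236.5 201.2] F [-0.6  1.   1.8] M [ 0.26  0.26 -0.05] w17.6 jaw-62.1 yaxis [ 0.  0. -1.] q6 1.33
```

apply_moves:
  deltas:
    - [[0,0,0],[0,0,-0.05]]
    - [[0,0,0],[0,0,-0.1]]
    - [[0,0,0],[0,0,-0.15]]
    - [[0,0,0],[0,0,-0.2]]

```text
clock: 10.0
tcp_pos: [556.2, 236.8, 201.2]
orientation: [-0.156, -2.146, 2.145]
force: [-2.3, 2.7, 1.3]
grip_width: 17.8
```

```bash
python3 -c "from h import *;st()"
```

```text
t10.00 tcp [556.2 236.8 201.2] F [-2.3  2.7  1.3] M [0.92 0.9  0.17] w17.8 jaw-98.4 yaxis [-0.     0.001 -1.   ] q6 0.70
```

apply_moves:
  deltas:
    - [[0,0,0],[0,0,-0.05]]
    - [[0,0,0],[0,0,-0.1]]
    - [[0,0,0],[0,0,-0.15]]
    - [[0,0,0],[0,0,-0.18]]

```text
clock: 10.5
tcp_pos: [556.0, 237.0, 201.2]
orientation: [-0.67, -1.81, 1.808]
force: [-2.9, 2.6, 2.2]
grip_width: 17.6
```

apply_moves:
  deltas:
    - [[0,0,0],[0,0,-0.02]]
    - [[0,0,0],[0,0,-0.035]]
    - [[0,0,0],[0,0,-0.035]]

```text
clock: 10.88
tcp_pos: [556.1, 236.9, 201.2]
orientation: [-0.751, -1.74, 1.739]
force: [-3.0, 4.0, 2.4]
grip_width: 17.8
```

```bash
python3 -c "from h import *;st()"
```

```text
t10.88 tcp [556.1 236.9 201.2] F [-3.   4.   2.4] M [1.43 1.42 0.13] w17.8 jaw-136.7 yaxis [-0.     0.001 -1.   ] q6 0.03
```

apply_moves:
  deltas:
    - [[0,0,0],[0,0,-0.015]]
    - [[0,0,0],[0,0,-0.03]]
    - [[0,0,0],[0,0,-0.03]]

```text
clock: 11.25
tcp_pos: [556.1, 236.9, 201.2]
orientation: [-0.819, -1.678, 1.677]
force: [-3.9, 5.0, 2.9]
grip_width: 17.6
```

```bash
python3 -c "from h import *;st()"
```

```text
t11.25 tcp [556.1 236.9 201.2] F [-3.9  5.   2.9] M [1.55 1.55 0.33] w17.6 jaw-142.1 yaxis [-0.     0.001 -1.   ] q6 -0.06
```

Torque rising (0.33). Tighten further.

apply_moves:
  deltas:
    - [[0,0,0],[0,0,-0.02]]
    - [[0,0,0],[0,0,-0.035]]
    - [[0,0,0],[0,0,-0.035]]

```text
clock: 11.62
tcp_pos: [556.2, 236.8, 201.2]
orientation: [-0.895, -1.604, 1.603]
force: [-2.6, 3.4, 1.2]
grip_width: 18.0
```

Run:
```python
from h import *
st()
t=snap('top','top5')
p=np.argwhere(t['frame'].astype(int).max(2)<60)
```

```text
t11.62 tcp [556.2 236.8 201.2] F [-2.6  3.4  1.2] M [1.58 1.65 0.6 ] w18.0 jaw-148.4 yaxis [-0.  0. -1.] q6 -0.17
```

apply_moves:
  deltas:
    - [[0,0,0],[0,0,-0.02]]
    - [[0,0,0],[0,0,-0.035]]
    - [[0,0,0],[0,0,-0.035]]

```text
clock: 12.05
tcp_pos: [556.3, 236.6, 201.2]
orientation: [-0.966, -1.528, 1.527]
force: [-3.0, 3.4, 2.7]
grip_width: 17.9
```

```bash
python3 -c "from h import *;st()"
```

```text
t12.05 tcp [556.3 236.6 201.2] F [-3.   3.4  2.7] M [1.38 1.39 0.75] w17.9 jaw-154.6 yaxis [ 0.  0. -1.] q6 -0.28
```

apply_moves:
  deltas:
    - [[0,0,0],[0,0,-0.02]]
    - [[0,0,0],[0,0,-0.035]]
    - [[0,0,0],[0,0,-0.035]]

```text
clock: 12.42
tcp_pos: [556.6, 236.5, 201.3]
orientation: [-1.033, -1.451, 1.45]
force: [-2.0, 2.2, 3.1]
grip_width: 18.9
```

```bash
python3 -c "from h import *;st()"
```

```text
t12.43 tcp [556.6 236.5 201.3] F [-2.   2.2  3.1] M [1.05 0.79 0.95] w18.9 jaw-160.9 yaxis [ 0.001 -0.    -1.   ] q6 -0.39
```

apply_moves:
  deltas:
    - [[0,0,0],[0,0,0.02]]
    - [[0,0,0],[0,0,0.045]]
    - [[0,0,0],[0,0,0.045]]

```text
clock: 12.8
tcp_pos: [556.7, 236.4, 201.3]
orientation: [-0.947, -1.549, 1.548]
force: [-1.4, 2.1, 3.1]
grip_width: 18.3
```

```bash
python3 -c "from h import *;st()"
```

```text
t12.80 tcp [556.7 236.4 201.3] F [-1.4  2.1  3.1] M [0.94 0.61 0.54] w18.3 jaw-152.9 yaxis [ 0.001  0.    -1.   ] q6 -0.25
```

apply_moves:
  deltas:
    - [[0,0,0],[0,0,0.025]]
    - [[0,0,0],[0,0,0.05]]
    - [[0,0,0],[0,0,0.05]]

```text
clock: 13.18
tcp_pos: [556.7, 236.4, 201.3]
orientation: [-0.844, -1.655, 1.654]
force: [-1.2, 2.3, 3.1]
grip_width: 17.7
```

```bash
python3 -c "from h import *;st()"
```

```text
t13.18 tcp [556.7 236.4 201.3] F [-1.2  2.3  3.1] M [0.9  0.37 0.23] w17.7 jaw-144.1 yaxis [ 0.001  0.    -1.   ] q6 -0.10
```

apply_moves:
  deltas:
    - [[0,0,0],[0,0,0.012]]
    - [[0,0,0],[0,0,0.022]]
    - [[0,0,0.02],[0,0,0.022]]
    - [[0,0,0.05],[0,0,0.022]]

```text
clock: 13.68
tcp_pos: [555.8, 236.0, 205.0]
orientation: [-0.793, -1.698, 1.702]
force: [3.1, 2.0, -12.1]
grip_width: 18.2
```

```bash
python3 -c "from h import *;st()"
```

```text
t13.68 tcp [555.8 236.  205. ] F [  3.1   2.  -12.1] M [ 1.18 -1.51  0.11] w18.2 jaw-140.1 yaxis [-0.003 -0.001 -1.   ] q6 -0.03
```

apply_moves:
  deltas:
    - [[0,0,0.03],[0,0,0]]
    - [[0,0,0.07],[0,0,0]]
    - [[0,0,0.12],[0,0,0]]
    - [[0,0,0.2],[0,0,0]]

```text
clock: 14.18
tcp_pos: [556.4, 236.0, 232.3]
orientation: [-0.794, -1.702, 1.702]
force: [-0.4, -0.4, -1.0]
grip_width: 17.8
```

```bash
python3 -c "from h import *;st()"
```

```text
t14.18 tcp [556.4 236.  232.3] F [-0.4 -0.4 -1. ] M [ 0.07 -0.05  0.04] w17.8 jaw-140.0 yaxis [ 0. -0. -1.] q6 -0.03
```

apply_moves:
  deltas:
    - [[0,0,0.25],[0,0,0]]
    - [[0,0,0.5],[0,0,0]]
    - [[0,0,0.72],[0,0,0]]
    - [[0,0,0.72],[0,0,0]]

```text
clock: 14.68
tcp_pos: [557.3, 236.6, 321.0]
orientation: [-0.797, -1.707, 1.699]
force: [0.8, 0.8, -2.4]
grip_width: 17.9
```

Run:
```python
from h import *
st()
t=snap('top','top6');s=snap('side','side6')
b=cv2.resize(s['frame'][60:190,280:400,::-1],None,fx=4,fy=4,interpolation=cv2.INTER_CUBIC)
cv2.imwrite('pics/c6.png',b)
p=np.array(env.sense()['tcp_pos'])
for d in(4,-90):print(d,proj(s,p+[0,0,d]),proj(t,p+[0,0,d]))
```

```text
t14.68 tcp [557.3 236.6 321. ] F [ 0.8  0.8 -2.4] M [0.04 0.04 0.03] w17.9 jaw-140.0 yaxis [ 0.005  0.003 -1.   ] q6 -0.03
4 [329.28110362 114.72649694] [217.23181791 183.14298929]
-90 [329.10461826 139.39388944] [226.00275111 189.64896011]
```

View pics/c6.png

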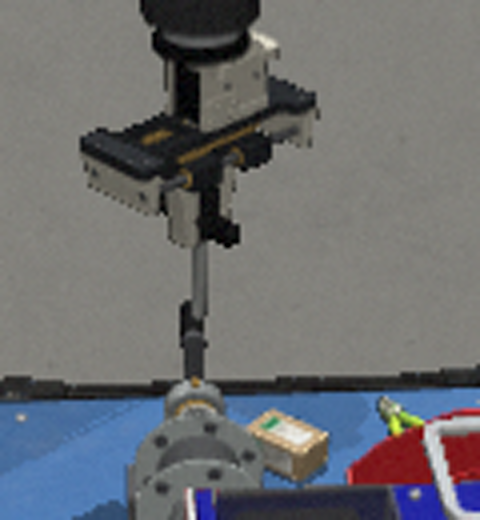

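apply_moves:
  deltas:
    - [[-0.09,-0.2,0],[0,0,0.02]]
    - [[-0.18,-0.5,0],[0,0,0.045]]
    - [[-0.265,-0.79,0],[0,0,0.07]]

```text
clock: 15.15
tcp_pos: [523.6, 140.4, 316.2]
orientation: [-0.621, -1.845, 1.849]
force: [0.3, -0.2, -1.6]
grip_width: 17.8
```

apply_moves:
  deltas:
    - [[-0.09,-0.27,0],[0,0,0.02]]
    - [[-0.18,-0.54,0],[0,0,0.045]]
    - [[-0.265,-0.79,0],[0,0,0.07]]

```text
clock: 15.52
tcp_pos: [491.7, 45.5, 316.5]
orientation: [-0.432, -1.982, 1.984]
force: [0.5, -0.1, -0.9]
grip_width: 18.0
```

apply_moves:
  deltas:
    - [[-0.09,-0.27,0],[0,0,0.02]]
    - [[-0.18,-0.54,0],[0,0,0.045]]
    - [[-0.265,-0.79,0],[0,0,0.07]]

```text
clock: 15.9
tcp_pos: [459.8, -49.2, 316.6]
orientation: [-0.221, -2.109, 2.11]
force: [0.5, 0.5, -2.2]
grip_width: 18.1
```

apply_moves:
  deltas:
    - [[-0.09,-0.3,0],[0,0,0.02]]
    - [[-0.18,-0.55,0],[0,0,0.045]]
    - [[-0.26,-0.775,0],[0,0,0.068]]
    - [[-0.26,-0.775,0],[0,0,0.068]]

```text
clock: 16.4
tcp_pos: [428.5, -142.3, 316.7]
orientation: [0.0, -2.22, 2.22]
force: [-0.3, -0.2, -1.5]
grip_width: 17.8
```

```bash
python3 -c "from h import *;st()"
```

```text
t16.40 tcp [ 428.5 -142.3  316.7] F [-0.3 -0.2 -1.5] M [-0.03 -0.01  0.06] w17.8 jaw-90.1 yaxis [-0.002 -0.    -1.   ] q6 1.45
```

apply_moves:
  deltas:
    - [[0.01,0.01,-0.3],[0,0,0]]
    - [[0.018,0.012,-0.6],[0,0,0]]
    - [[0.018,0.012,-0.8],[0,0,0]]

```text
clock: 16.77
tcp_pos: [431.0, -139.1, 219.3]
orientation: [0.003, -2.22, 2.22]
force: [1.3, 0.7, -0.8]
grip_width: 18.0
```

apply_moves:
  deltas:
    - [[0,0,-0.2],[0,0,0]]
    - [[0,0,-0.4],[0,0,0]]
    - [[0,0,-0.5],[0,0,0]]
    - [[0,0,-0.5],[0,0,0]]

```text
clock: 17.27
tcp_pos: [431.5, -139.4, 160.8]
orientation: [0.003, -2.22, 2.221]
force: [-0.5, 0.3, -1.1]
grip_width: 17.8
```

Run:
```python
from h import *
st()
t=snap('top','top7');s=snap('side','side7')
b=cv2.resize(s['frame'][205:305,260:350,::-1],None,fx=6,fy=6,interpolation=cv2.INTER_CUBIC)
cv2.imwrite('pics/c7.png',b)
p=np.array(env.sense()['tcp_pos'])
for d in(4,-90):print(d,(proj(s,p+[0,0,d])-[260,205])*6+2.5)
print((proj(s,[p[0],p[1],50])-[260,205])*6+2.5)
```

```text
t17.27 tcp [ 431.5 -139.4  160.8] F [-0.5  0.3 -1.1] M [-0.01  0.    0.02] w17.8 jaw-90.0 yaxis [-0.002 -0.    -1.   ] q6 1.45
4 [205.05214491 141.27139997]
-90 [212.92290738 281.89703639]
[214.67349987 313.26053176]
```

View pics/c7.png

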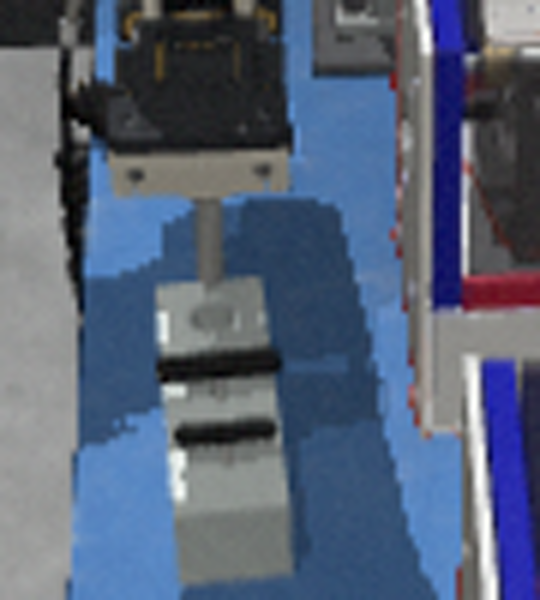

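apply_moves:
  deltas:
    - [[0,-0.015,0],[0,0,0]]
    - [[0,-0.015,-0.08],[0,0,0]]
    - [[0,-0.015,-0.16],[0,0,0]]
    - [[0,-0.015,-0.24],[0,0,0]]

```text
clock: 17.88
tcp_pos: [431.7, -141.4, 131.8]
orientation: [0.001, -2.221, 2.221]
force: [0.4, -0.8, -1.1]
grip_width: 17.9
```

```bash
python3 -c "from h import *;st()"
```

```text
t17.88 tcp [ 431.7 -141.4  131.8] F [ 0.4 -0.8 -1.1] M [-0.05  0.02 -0.02] w17.9 jaw-90.0 yaxis [-0.001  0.    -1.   ] q6 1.45
```

apply_moves:
  deltas:
    - [[0,0,-0.08],[0,0,0]]
    - [[0,0,-0.16],[0,0,0]]
    - [[0,0,-0.24],[0,0,0]]
    - [[0,0,-0.25],[0,0,0]]
    - [[0,0,-0.25],[0,0,0]]

```text
clock: 18.5
tcp_pos: [432.1, -141.4, 102.7]
orientation: [-0.001, 2.221, -2.221]
force: [0.1, -0.4, -1.3]
grip_width: 17.6
```

```bash
python3 -c "from h import *;st()"
```

```text
t18.50 tcp [ 432.1 -141.4  102.7] F [ 0.1 -0.4 -1.3] M [-0.1   0.03 -0.04] w17.6 jaw-90.0 yaxis [-0. -0. -1.] q6 1.45
```

apply_moves:
  deltas:
    - [[0,0,-0.012],[0,0,0]]
    - [[0,0,-0.022],[0,0,0]]
    - [[0,0,-0.022],[0,0,0]]

```text
clock: 18.88
tcp_pos: [432.2, -141.4, 100.3]
orientation: [-0.0, 2.221, -2.221]
force: [0.8, 0.5, 0.9]
grip_width: 17.8
```

apply_moves:
  deltas:
    - [[0,0,0],[0,0,0]]
    - [[0,0,0],[0,0,0]]
    - [[0,0,0],[0,0,0]]
    - [[0,0,0],[0,0,0]]
  hand: 45

```text
clock: 19.38
tcp_pos: [432.0, -141.4, 100.0]
orientation: [-0.001, 2.221, -2.221]
force: [-0.4, 0.6, 0.6]
grip_width: 44.3
```

apply_moves:
  deltas:
    - [[0,0,0.1],[0,0,0]]
    - [[0,0,0.3],[0,0,0]]
    - [[0,0,0.6],[0,0,0]]
    - [[0,0,0.9],[0,0,0]]

```text
clock: 19.88
tcp_pos: [431.8, -141.5, 210.0]
orientation: [-0.0, 2.221, -2.221]
force: [0.2, -1.2, -0.5]
grip_width: 45.0
```

apply_moves:
  deltas:
    - [[0,0.1,0.3],[0,0,0]]
    - [[0,0.4,0.6],[0,0,0]]
    - [[0,0.8,0.8],[0,0,0]]
    - [[0,0.9,0.8],[0,0,0]]
    - [[0,0.9,0.8],[0,0,0]]

```text
clock: 20.5
tcp_pos: [431.6, -32.9, 304.3]
orientation: [-0.002, 2.22, -2.22]
force: [-0.2, -0.2, -1.5]
grip_width: 45.3
```

Run:
```python
from h import *
st()
t=snap('top','top8');s=snap('side','side8')
z=lambda f,x0,x1,y0,y1,k:cv2.resize(f[y0:y1,x0:x1,::-1],None,fx=k,fy=k,interpolation=cv2.INTER_CUBIC)
o=np.zeros((600,800,3),np.uint8)
a=z(s['frame'],270,340,205,305,4); o[:400,:280]=a
b=z(t['frame'],340,420,215,255,4); o[:160,290:610]=b
c=z(t['frame'],170,300,150,230,3); o[165:405,290:680]=c
d=z(s['frame'],290,380,130,195,3); o[405:600,290:560]=d
cv2.imwrite('pics/c8.png',o)
```

```text
t20.50 tcp [431.6 -32.9 304.3] F [-0.2 -0.2 -1.5] M [-0.05  0.02 -0.01] w45.3 jaw-89.9 yaxis [ 0.  0. -1.] q6 1.19
```

View pics/c8.png

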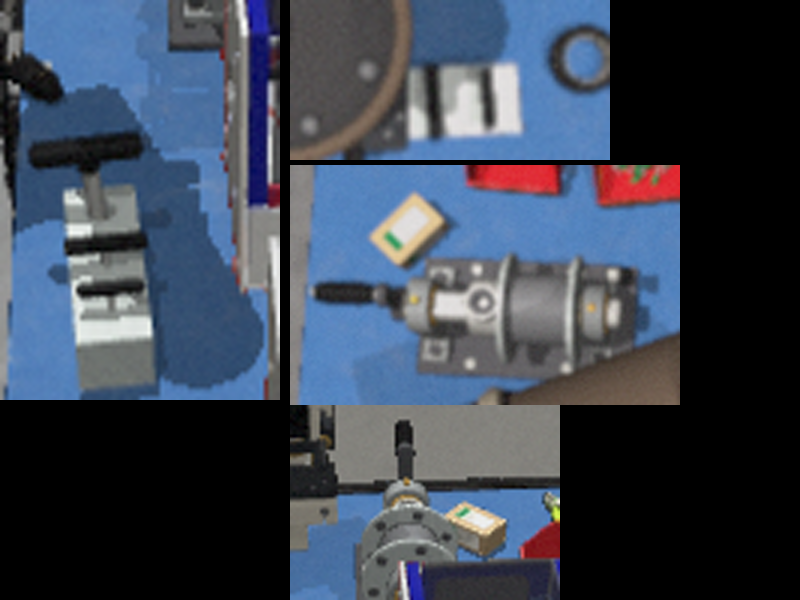

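```bash
python3 -c "from h import *;print(env.close_job())"
```

```text
the job is handed in; nothing more can be done
None
```

The job is done and handed in at about 20.6 s of the 50 s allowed.

- **Crank:** I led it round by its grip to the top. A circle fitted to the measured path put the spindle axis at x = 558.9 mm, and the grip ended within 0.3 mm of that, so the flat should be straight up to within a few hundredths of a radian. The last pictures show the crank arm and the flat facing up.
- **Screw:** The key turned freely at about 0.13–0.17 N·m for the first 1.3 rad. The torque then climbed to 0.95 N·m, where the bar began to twist in the pads and I stopped. I unloaded the torque before pulling the key. The screw's angle cannot be seen, so "tight" rests on that torque rise alone.
- **Key:** It came out with about 12 N of pull and went into the large hole without touching the rim. I let go with the tip about at the hole's bottom. The last picture shows it standing upright in the large hole.
- **The rest:** The side keys, tape and carton look unmoved, and the plug, only partly in view in the side picture, is still there. The arm was clear of everything. The highest wrist force read was about 40 N, while leading the crank. No check failed or disagreed.

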